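Put the lemon-yellow pan away and close the watercolour box

ROBOT

A 7-joint arm with a two-finger parallel gripper is mounted at the origin on the work surface. World frame = base frame: x ahead of the robot, y to its left, z up, the work surface at z = 0. Lengths are in m, angles in rad, forces in N, time in s.
With the tool pointing down it reaches from about 0.425 to 0.875 m from the base axis. Payload 4.7 kg.
Tool frame: the origin (TCP) lies midway between the tips of the shut fingers; the grasp point (between the pads) lies 19 mm behind it; z points along the fingers, y is the line along which they close (so a half turn about z gives the same grasp; the last joint's range is limited). The gripper opens to 87 mm and grips with 3 to 60 N. Pads are 19 mm wide; open, the fingers measure 117 mm over their backs; the gripper's body (75 mm by 190 mm) begins 51 mm behind the grasp point.
Start: joints at [0.014, 0.321, -0.07, 1.45, 0.023, 1.371, -0.057], TCP at [0.65, -0, 0.223] pointing down, gripper open.
Joint ranges: [-2.86, 2.86], [-0.3, 2.09], [-1.38, 1.24], [0.06, 2.45], [-1.56, 4.7], [0.09, 2.05], [-2.69, 2.69]. Speed limits (rad/s): [2.57, 2.57, 3.14, 3.14, 3.14, 3.14, 3.14].

INTERFACE

Orientations are given as a unit quaternion [x, y, z, w].
In Python, from rig import status, grab_frame, r gives the robot as it stands.
- The arm moves only by the tool advance, called after "Call:" as name(argument=value, ...) on one line, values as JSON. Schema: {"type":"object","properties":{"offsets":{"type":"array","items":{"type":"number"},"minItems":5,"maxItems":50},"only":{"type":"string"},"quiet":{"type":"boolean"},"lines":{"type":"string"}},"required":["offsets"],"additionalProperties":false}. offsets is one flat list of numbers that holds 1 to 10 rows one after another, with no inner brackets; each row has 5 numbers: dx, dy, dz in m, then a turn about the tool's z in rad, then the opening from 0.0 (shut) to 1.0 (fully open); each row is the pose to reach, as a shift and turn from the pose commanded when the call began, along the tool's axes at that moment; what a row does not reach only later rows make up. A row lasts 1/12 s, in which the tool goes at most 0.0417 m and 0.125 rad, less where a joint would pass 70% of its speed; a pose out of reach is approached as far as the arm can. The fingers move at their own pace and stop on an object; the grip force is fixed at half the most. Time passes only in rows, so rows that do not move let the fingers close. The tool returns the time, the measured TCP pose, the force, the opening and the grip force at its end. only (a regular expression) keeps the lines of the reply that match it, lines (a string "A,B") keeps lines A to B, and quiet returns only ok. Input that does not fit is refused with a message, and nothing moves.
- status.state(): the state, without advancing time (a new reading comes with each control period).
- grab_frame(name): name is "scene" or "side" or "wrist"; returns a dict with "image" (384x512x3 uint8, blue, green, red), "fx", "fy", "cx", "cy" (pixels), "R" (3x3) and "t" (3): a world point X has camera coordinates R X + t. Camera axes: x right, y down, z forward; pixel columns grow to the right and rows downward; lengths in m; the calibration is good to about 2 mm. A picture is of the moment at which its call begins. There is no depth.
- r.finish_job(): hands the job in; it is judged then, once.
The state is a dict: "time_s": time; "joint_pos": joint angles; "joint_vel": joint speeds; "joint_torque": joint torques, N m; "tool_pos": TCP position; "eef_rot": TCP orientation; "ft_force": force on the tool from outside, world axes, zero at the start; "wrist_torque": the same for the moment, N m; "gripper_width": opening from 0.0 (shut) to 1.0 (fully open); "grip_force": force on a finger pad.
Only numpy, scipy, OpenCV 4.12 (cv2) and the standard library are available. Lean on these libraries where they do the work, as an engineer would, in place of code of your own. Each camera call takes 0.05 s, during which the arm holds its last target. There are 200 camera calls.

TASK

Put the loose lemon-yellow paint pan upright into the empty trough of the wooden watercolour box. Then lift the mint-green cover plate off the pins of its stand and seat it on the box, fully home and flat over both of the box's pins, and let go. Set both down rather than dropping them, and leave the other pans, the bowls and the brushes where they are.

Things in the scene. Friction and masses are not known exactly. Their poses are not given: they have to be found in the camera images.
- paintbox: Open pale-wood box fixed to the table, 130 mm (its x) by 230 mm (its y). Origin: centre of its underside; z up. Flat rim 34 mm above the table; end walls (at +y and -y) 24 mm thick, long walls 6 mm. A brass pin stands on the middle of each end wall. Inside, a divider 26 mm above the table splits it: five pans fixed in a row on the +x side, the empty white trough on the -x side.
- box_pin_a (a point): Foot of the box's pin at its -y end, at rim height: box x 0, y -101 mm, z 34 mm. The pin is 6 mm thick and 14 mm tall, tapered to 2 mm over its top 6 mm.
- box_pin_b (a point): Foot of the same kind of pin at the box's +y end: box x 0, y +101 mm, z 34 mm.
- trough (a point): Centre of the floor of the box's empty trough, 6 mm above the table, 28 mm from the box's middle towards the box's -x. The trough is 63 mm wide (box x) and 182 mm long (box y); its outer walls rise 28 mm above this floor, the divider 20 mm. The pan may stand anywhere on the trough's floor.
- stand: Plain plywood block, fixed to the table, 70 mm (x) by 230 mm (y), 20 mm high, on which the cover is parked at the start; two pins like those of the box on its top, at x 0, y -101 mm and +101 mm. Origin: centre of its underside. The box and the stand may change places, left or right.
- cover: Loose mint-green plate with dabs of paint, 130 (x) by 230 (y) by 5 mm, about 180 g. Origin: centre of its underside; z up. Two 10 mm through holes at x 0, y -101 and +101 mm (2 mm play round each pin); a half turn makes no difference. At the start it lies flat on the stand, both pins through. Seated on the box its origin is 34 mm above the box's and its sides lie along the box's.
- cover_grip (a point): Point inside the cover's dark wooden bar handle, on the cover's middle, 25 mm above its underside. The handle is 14 mm thick (cover x), 70 mm long (cover y) and stands 28 mm above the face, so its top is 33 mm above the cover's underside.
- pan_yellow: Loose round paint pan, white with a lemon-yellow band and top, 34 mm in diameter, 18 mm high, about 25 g. Origin: centre of its underside. It stands on the table in a row with the blue and the red pan; which place is whose varies.
- pan_blue: The same pan in dark blue; to be left alone. Origin: centre of its underside.
- pan_red: The same pan in crimson; to be left alone. Origin: centre of its underside.
- bowl_mint: Mint-coloured water bowl, 110 mm wide, 60 mm high, beyond the work area; to be left alone. Origin: centre of its underside.
- bowl_white: White water bowl, 110 mm wide, 60 mm high, beyond the work area; to be left alone. Origin: centre of its underside.
- brush_a: Thin paint brush, about 180 mm long, lying on a white board at the right; to be left alone. Origin: under its middle.
- brush_b: Thin paint brush, about 165 mm long, lying beside the other; to be left alone. Origin: under its middle.
Things that resemble listed ones, but are neither listed nor needed, are in the scene too. Of the things that look like the pan_yellow, take the one that is farthest to the robot's left at the start.

How it is judged:
By the outcome, as a careful person would: the job done as asked, in the order asked, and still so for the second after the job is handed in, with the robot touching nothing.
It also fails if it takes over 56 s, if anything falls off the work surface, if the arm or the gripper's body presses on something with over 40 N, if the wrist force passes 120 N, or if a joint passes its speed limit or range.

## Working session

There is one attempt and no reset: what is moved stays moved. The work goes in short steps, Python scripts to look and compute and a tool call to move; the robot and the scene stay as the last step left them, time stands still between calls to the robot, and variables do not carry over. Pictures are saved under pics/ and viewed, at most 13 in all, crops included, and the job is handed in when it is done.

```bash
ls; mkdir -p pics
```

Run:
```python
from rig import status, grab_frame, r
import cv2,numpy as np
for n in("scene","side","wrist"):
    f=grab_frame(n); cv2.imwrite(f"pics/{n}0.png",f["image"]); np.savez(f"pics/{n}0.npz",**f)
    print(n,f["fx"],f["cx"],f["cy"],np.round(-f["R"].T@f["t"],3),np.round(f["R"],2).tolist())
s=status.state(); print(s)
a=[cv2.imread(f"pics/{n}0.png") for n in("scene","side")]
```

```text
pics
scene 446.63015963601555 255.83557736864557 184.0928721237801 [1.089 0.609 1.09 ] [[-0.81, 0.59, 0.01], [0.44, 0.62, -0.65], [-0.39, -0.53, -0.76]]
side 409.84018063679105 252.3260362815375 194.11416151199046 [ 0.253 -1.007  0.702] [[0.94, -0.35, -0.02], [-0.21, -0.5, -0.84], [0.29, 0.79, -0.54]]
wrist 330.45330332750126 254.10693743170924 190.58281179719265 [0.65  0.081 0.385] [[1.0, -0.0, -0.0], [0.0, -0.96, 0.3], [-0.0, -0.3, -0.96]]
{'time_s': 0.15, 'joint_pos': array([ 0.01411454,  0.32164123, -0.07005259,  1.45136   ,  0.02263186,
        1.37078735, -0.05690376]), 'joint_vel': array([ 0.00015126, -0.00208571,  0.00033869, -0.00398673, -0.00058813,
        0.00115734,  0.00096148]), 'joint_torque': array([ 2.16972071e-04, -4.91794288e+01, -4.04079035e-01, -3.12878716e+01,
       -6.39387709e-02,  4.04033612e-02,  9.90178205e-05]), 'tool_pos': array([ 6.49603343e-01, -8.67710520e-05,  2.21737441e-01]), 'eef_rot': array([ 7.07113273e-01,  7.07099937e-01, -5.41168917e-04, -4.52526789e-04]), 'ft_force': array([0.44397678, 0.31834172, 0.76976104]), 'wrist_torque': array([-0.07636275,  0.03289769, -0.03053565]), 'grip_force': 0.0, 'gripper_width': 0.999906862459433}
```

View pics/scene0.png

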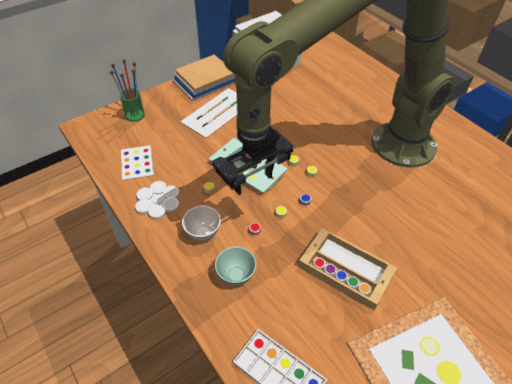

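View pics/side0.png

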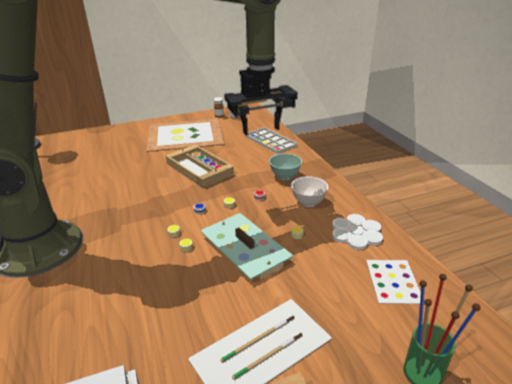

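View pics/wrist0.png

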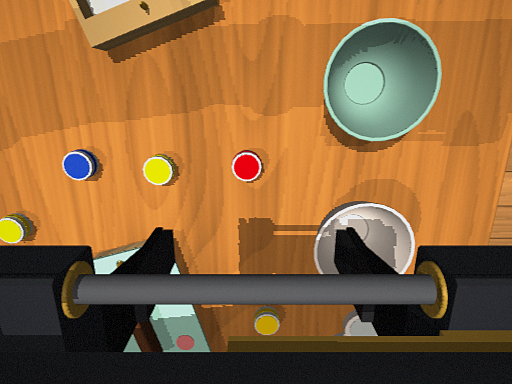

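The scene view shows the yellow-topped pans at (281,211), (294,159) and (312,170), plus an ochre one at (208,187). Blue is at (305,199) and red at (255,228). In the wrist view the candidates are (158,170), (12,230) and ochre (266,322). Image up is +y there, so (158,170), between blue and red, is farthest left and fits. I'll measure it and confirm with a crop.

Create h.py:
```python
import cv2,numpy as np
from rig import status,grab_frame,r
def snap(n,tag):
    f=grab_frame(n); cv2.imwrite(f"pics/{n}{tag}.png",f["image"]); np.savez(f"pics/{n}{tag}.npz",**f); return f
def load(n,tag): return dict(np.load(f"pics/{n}{tag}.npz"))
def ray(f,p):
    d=np.array([(p[0]-f["cx"])/f["fx"],(p[1]-f["cy"])/f["fy"],1.]); R=f["R"]
    d=R.T@d; return -R.T@f["t"],d/np.linalg.norm(d)
def onz(f,p,z):
    o,d=ray(f,p); return o+d*(z-o[2])/d[2]
def proj(f,X):
    c=f["R"]@np.asarray(X)+f["t"]; return np.array([f["fx"]*c[0]/c[2]+f["cx"],f["fy"]*c[1]/c[2]+f["cy"]])
def tri(obs):
    A=0;b=0
    for f,p in obs:
        o,d=ray(f,p); M=np.eye(3)-np.outer(d,d); A=A+M; b=b+M@o
    X=np.linalg.solve(A,b); return X,[np.round(proj(f,X)-p,1).tolist() for f,p in obs]
def blobs(f,lo,hi,amin=20):
    m=cv2.inRange(cv2.cvtColor(f["image"],cv2.COLOR_BGR2HSV),np.array(lo),np.array(hi))
    n,l,s,c=cv2.connectedComponentsWithStats(m)
    return [(np.round(c[i],1).tolist(),int(s[i,4]),s[i,:4].tolist()) for i in range(1,n) if s[i,4]>=amin]
```

Run:
```python
from h import *
for n in("scene","side","wrist"):
    f=load(n,0); print(n)
    for nm,lo,hi in(("Y",(24,150,120),(34,255,255)),("B",(108,150,80),(125,255,255)),("G",(70,25,100),(90,120,255))):
        print(nm,[(b[0],b[1],np.round(onz(f,b[0],.018)[:2],3).tolist()) for b in blobs(f,lo,hi,20)])
f=load("wrist",0)["image"]; s=load("scene",0)["image"]
a=cv2.resize(f[120:260,0:280],(760,380)); b=cv2.resize(s[140:250,190:340],(300,220))
c=np.zeros((600,760,3),np.uint8); c[:380]=a; c[380:,:300]=b; cv2.imwrite("pics/crop1.png",c)
```

```text
scene
Y [([293.3, 158.0], 34, [0.371, -0.155]), ([311.7, 169.0], 32, [0.354, -0.082]), ([208.4, 185.4], 31, [0.666, -0.217]), ([281.0, 209.6], 42, [0.538, -0.008]), ([285.0, 362.9], 66, [0.81, 0.356]), ([448.6, 372.5], 384, [0.514, 0.596])]
B [([212.1, 26.2], 1191, [0.148, -1.018]), ([486.1, 107.1], 1820, [-0.386, 0.056]), ([209.3, 89.4], 26, [0.405, -0.631]), ([305.3, 197.4], 39, [0.448, -0.002]), ([341.4, 274.8], 45, [0.542, 0.262]), ([312.9, 381.7], 29, [0.784, 0.427])]
G [([228.5, 149.5], 296, [0.526, -0.314]), ([255.5, 167.1], 82, [0.499, -0.195]), ([239.5, 163.6], 35, [0.532, -0.238]), ([266.1, 177.5], 462, [0.498, -0.138]), ([235.0, 264.7], 1107, [0.758, 0.069])]
side
Y [([176.8, 130.6], 22, [0.499, 0.569]), ([228.9, 199.5], 27, [0.538, -0.005]), ([173.1, 227.7], 39, [0.352, -0.081]), ([296.9, 229.2], 32, [0.664, -0.216]), ([185.2, 241.6], 47, [0.37, -0.153])]
B [([420.1, 317.9], 90, [0.769, -0.584]), ([457.0, 333.8], 104, [0.81, -0.643])]
G [([285.1, 162.0], 389, [0.795, 0.147]), ([246.4, 246.3], 2265, [0.513, -0.232])]
wrist
Y [([160.0, 155.5], 22, [0.543, 0.009]), ([156.9, 170.6], 476, [0.538, -0.008]), ([16.1, 216.5], 24, [0.366, -0.065]), ([9.3, 230.8], 376, [0.353, -0.083]), ([266.4, 324.8], 307, [0.666, -0.219])]
B [([76.2, 165.8], 472, [0.447, -0.003])]
G [([381.2, 88.6], 8908, [0.784, 0.081]), ([111.3, 261.4], 533, [0.472, -0.124]), ([174.6, 269.2], 68, [0.55, -0.135]), ([177.2, 326.3], 1935, [0.547, -0.221]), ([131.8, 345.3], 172, [0.483, -0.252])]
```

View pics/crop1.png

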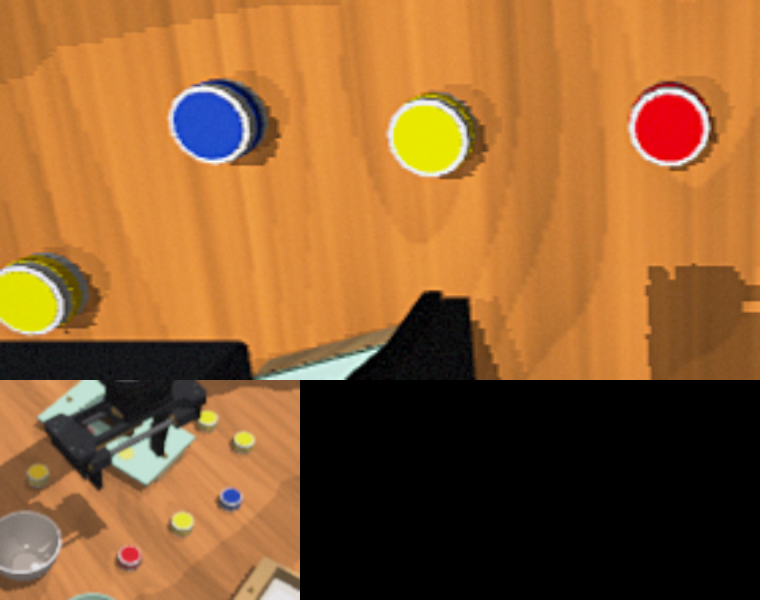

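The crop confirms the lemon pan between blue and red at y=-0.008; the other two yellow pans are at y=-0.08 and -0.155, and the ochre one is at -0.217. All three views agree on (0.538, -0.008). Next I'll triangulate its height and look for box edges.

Run:
```python
from h import *
S,D,W=[load(n,0) for n in("scene","side","wrist")]
X,e=tri([(S,(281,209.6)),(D,(228.9,199.5)),(W,(156.9,170.6))]); print(X,e)
# box corners by eye in scene, rim height .034; cover visible corners in side at z .025
for p in((322,233),(396,268),(378,303),(299,268)): print(onz(S,p,.034))
for p in((238,215),(292,254),(248,278),(202,236)): print("c",onz(D,p,.025))
```

```text
[ 0.53850033 -0.00751344  0.01921259] [[0.1, -0.1], [0.2, 0.1], [-0.3, -0.4]]
[0.50279028 0.13555735 0.034     ]
[0.41569092 0.33728025 0.034     ]
[0.52924061 0.38054879 0.034     ]
[0.62860607 0.18527061 0.034     ]
c [ 0.53481746 -0.10146482  0.025     ]
c [ 0.60492787 -0.31017543  0.025     ]
c [ 0.47463619 -0.34784141  0.025     ]
c [ 0.41533118 -0.15539286  0.025     ]
```

Call:
advance(offsets=[0,-0.04,0.02,0,1,-0.004,-0.08,0.04,0,0.8,-0.008,-0.112,0.06,0,0.7,-0.008,-0.112,0.1,0,0.7,-0.008,-0.112,0.14,0,0.7,-0.008,-0.112,0.16,0,0.7,-0.008,-0.112,0.16,0,0.7])

```text
time_s: 0.73
tool_pos: [0.5332, -0.0082, 0.0574]
eef_rot: [0.707, 0.707, -0.004, -0.003]
ft_force: [-0.7, -1.3, 0.1]
gripper_width: 0.713
grip_force: 0.0
```

Call:
advance(offsets=[0,0,0,0,0.7,0,0,0,0,0.7,0,0,0,0,0.7])

```text
time_s: 0.98
tool_pos: [0.54, -0.0079, 0.0648]
eef_rot: [0.707, 0.707, 0.001, 0.001]
ft_force: [0.3, 0.5, 1.8]
gripper_width: 0.702
grip_force: 0.0
```

Call:
advance(offsets=[0,0,0.02,0,0.7,0,0,0.04,0,0.7,0,0,0.05,0,0.7,0,0,0.056,0,0.7,0,0,0.057,0,0.7,0,0,0.057,0,0.0,0,0,0.057,0,0.0,0,0,0.057,0,0.0,0,0,0.057,0,0.0,0,0,0.057,0,0.0])

```text
time_s: 1.82
tool_pos: [0.5385, -0.008, 0.0062]
eef_rot: [0.707, 0.707, 0.0, 0.0]
ft_force: [0.6, 0.6, -0.0]
gripper_width: 0.405
grip_force: 0.0
```

Call:
advance(offsets=[0,0,0,0,0,0,0,0,0,0,0,0,-0.02,0,0,0,0,-0.05,0,0,0,0,-0.08,0,0,0,0,-0.12,0,0,0.04,0,-0.15,0,0,0.08,0,-0.18,0,0,0.08,0,-0.18,0,0,0.08,0,-0.18,0,0])

```text
time_s: 2.65
tool_pos: [0.5394, 0.0775, 0.1889]
eef_rot: [0.705, 0.71, 0.003, 0.001]
ft_force: [0.2, 0.1, -0.0]
gripper_width: 0.377
grip_force: 30.0
```

Call:
advance(offsets=[0,0,0,0,0,0,0,0,0,0,0,0,0,0,0,0,0,0,0,0])

```text
time_s: 2.98
tool_pos: [0.5374, 0.0703, 0.1842]
eef_rot: [0.708, 0.706, -0.001, -0.001]
ft_force: [0.1, 0.2, -0.4]
gripper_width: 0.378
grip_force: 30.0
```

```bash
python3 -c "
from h import *
snap('wrist',1); print(status.state()['tool_pos'])"
```

```text
[0.53754942 0.07054209 0.18439462]
```

Call:
advance(offsets=[0.04,-0.01,0,0,0,0.08,-0.02,0,0,0,0.10,-0.02,0,0,0,0.10,-0.02,0,0,0,0.10,-0.02,0,0,0,0.10,-0.02,0,0,0,0.10,-0.02,0,0,0])

```text
time_s: 3.62
tool_pos: [0.5185, 0.1698, 0.1852]
eef_rot: [0.708, 0.706, -0.0, 0.0]
ft_force: [-0.2, -0.2, -0.6]
gripper_width: 0.377
grip_force: 30.0
```

```bash
python3 -c "
from h import *
snap('wrist',2); print(status.state()['tool_pos'])
a=np.hstack([load('wrist',i)['image'] for i in (1,2)])
cv2.imwrite('pics/w12.png',cv2.resize(a,(800,300),interpolation=cv2.INTER_AREA))"
```

```text
[0.51844784 0.16992803 0.18529128]
```

View pics/w12.png

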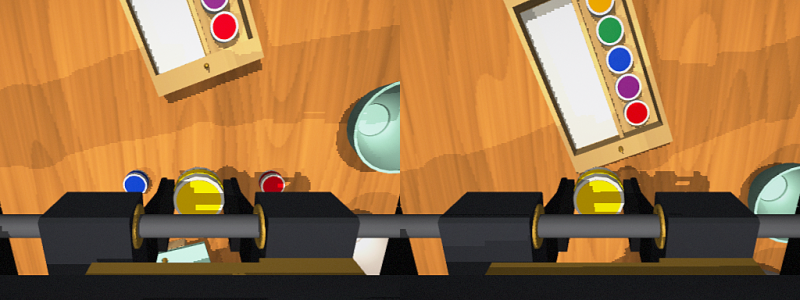

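Both wrist views show the pan held upright. The near pin is at about (265,86) in the first and (283,192) in the second, with the white trough on the robot side. I'll move on to see the far pin.

Call:
advance(offsets=[0.04,-0.01,0,0,0,0.08,-0.02,0,0,0,0.10,-0.02,0,0,0,0.10,-0.02,0,0,0,0.10,-0.02,0,0,0,0.10,-0.02,0,0,0,0.10,-0.02,0,0,0])

```text
time_s: 4.25
tool_pos: [0.499, 0.2695, 0.1854]
eef_rot: [0.708, 0.706, -0.0, 0.0]
ft_force: [-0.8, 0.3, -1.0]
gripper_width: 0.38
grip_force: 30.0
```

```bash
python3 -c "
from h import *
snap('wrist',3); print(status.state()['tool_pos'])
I=[load('wrist',i)['image'] for i in (1,2,3)]
z=lambda a:cv2.resize(a,None,fx=4,fy=4,interpolation=cv2.INTER_CUBIC)
c=np.zeros((600,800,3),np.uint8)
c[:240,:280]=z(I[0][55:115,230:300]);c[:240,290:570]=z(I[1][160:220,250:320])
c[244:,:512]=cv2.resize(I[2],(512,384))[:356]
cv2.imwrite('pics/pins.png',c)"
```

```text
[0.49887742 0.26976232 0.18547096]
```

View pics/pins.png

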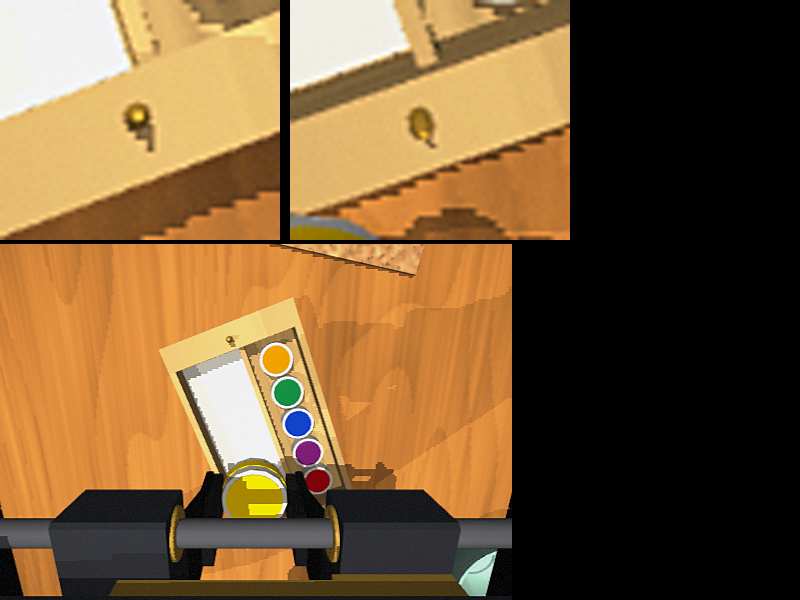

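The far pin is at about (230,97) in wrist view 3. The near pin is at (264,84) in view 1, almost on the camera's nadir, and at (282,191) in view 2.

Run:
```python
from h import *
W=[None]+[load('wrist',i) for i in(1,2,3)]
def pin(f,u,v,h=8):
    g=cv2.cvtColor(f["image"],cv2.COLOR_BGR2HSV)[v-h:v+h+1,u-h:u+h+1]
    m=(g[...,2]<175)&(g[...,1]>150); y,x=np.nonzero(m); return (x.mean()+u-h,y.mean()+v-h),m.sum()
pa1,n1=pin(W[1],264,84,6);pa2,n2=pin(W[2],282,191,6);pb3,n3=pin(W[3],229,96,6);print(pa1,n1,pa2,n2,pb3,n3)
print("A tri",tri([(W[1],pa1),(W[2],pa2)]))
def cor(f,p):
    g=cv2.cvtColor(f["image"],cv2.COLOR_BGR2GRAY); return cv2.cornerSubPix(g,np.float32([[p]]),(4,4),(-1,-1),(3,30,.01))[0,0]
for a,b in(((335,77),(348,182)),((215,128),(224,215))):
    p,q=cor(W[1],a),cor(W[2],b); print("rim",p,q,tri([(W[1],p),(W[2],q)]))
A=onz(W[1],pa1,.041);B=onz(W[3],pb3,.041);d=(B-A)[:2];L=np.hypot(*d);u=d/L;C=(A+B)[:2]/2
x=np.array([u[1],-u[0]]);print(A,B,L,"yaw",np.degrees(np.arctan2(-u[0],u[1])),"C",C,"trough",C-.028*x)
for i in(3,):
  for p in((294,54),(160,106)):print("farcorner",onz(W[i],cor(W[i],p),.034), [ (C+s*.065*x+.115*u).round(4) for s in(1,-1)])
for n in("scene","side"):
    f=load(n,0)
    print(n,[proj(f,list(C+s*.065*x+t*.115*u)+[.034]).round(0).tolist() for s in(1,-1) for t in(1,-1)])
```

```text
(np.float64(263.85185185185185), np.float64(83.85185185185185)) 27 (np.float64(282.29411764705884), np.float64(190.14705882352942)) 34 (np.float64(229.5185185185185), np.float64(95.0)) 27
A tri (array([0.5462523, 0.1553704, 0.037985 ]), [[0.1, -0.0], [-0.1, 0.0]])
rim [332.69098  74.78681] [344.59827 182.26088] (array([0.60725809, 0.16287627, 0.03667889]), [[0.0, -0.0], [-0.0, 0.0]])
rim [214.55392 131.05424] [224. 215.] (array([ 0.48753433,  0.10557846, -0.02451727]), [[-4.9, 0.5], [4.6, -0.6]])
[0.54611262 0.155322   0.041     ] [0.4775163  0.34518825 0.041     ] 0.2018778010268483 yaw 19.86415803319641 C [0.51181446 0.25025513] trough [0.48548044 0.24074097]
farcorner [0.53379211 0.38061455 0.034     ] [array([0.5339, 0.3805]), array([0.4116, 0.3363])]
farcorner [0.41104706 0.33632408 0.034     ] [array([0.5339, 0.3805]), array([0.4116, 0.3363])]
scene [[377.0, 304.0], [299.0, 259.0], [397.0, 267.0], [322.0, 227.0]]
side [[196.0, 144.0], [234.0, 166.0], [166.0, 155.0], [202.0, 179.0]]
```

Call:
advance(offsets=[-0.01,-0.005,0,0.122,0,-0.02,-0.01,0.01,0.244,0,-0.029,-0.0134,0.02,0.366,0,-0.029,-0.0134,0.03,0.488,0,-0.029,-0.0134,0.04,0.61,0,-0.029,-0.0134,0.05,0.732,0,-0.029,-0.0134,0.06,0.854,0,-0.029,-0.0134,0.07,0.976,0,-0.029,-0.0134,0.08,1.098,0,-0.029,-0.0134,0.09,1.22,0])

```text
time_s: 5.13
tool_pos: [0.4852, 0.2415, 0.0953]
eef_rot: [0.985, 0.17, 0.0, 0.0]
ft_force: [0.6, 0.4, 0.3]
gripper_width: 0.377
grip_force: 30.0
```

Call:
advance(offsets=[0,0,0,0,0,0,0,0,0,0,0,0,0,0,0,0,0,0,0,0,0,0,0,0,0])

```text
time_s: 5.55
tool_pos: [0.4851, 0.243, 0.0963]
eef_rot: [0.985, 0.175, 0.001, -0.0]
ft_force: [-0.1, 0.3, -0.1]
gripper_width: 0.382
grip_force: 30.0
```

Run:
```python
from h import *
from scipy.spatial.transform import Rotation as R
s=status.state();M=R.from_quat(s["eef_rot"]).as_matrix();print(s["tool_pos"],M.round(3).tolist(),s["joint_pos"].round(2))
print("delta tool",M.T@(np.array([.4855,.2407,.013])-s["tool_pos"]),np.degrees(np.arctan2(M[1,1],M[0,1])))
```

```text
[0.48514258 0.24303441 0.09634671] [[0.939, 0.345, 0.001], [0.345, -0.939, 0.001], [0.001, -0.0, -1.0]] [-0.35  0.2  -0.18  1.87  0.04  1.08 -1.77]
delta tool [-0.00058373  0.00231768  0.0833459 ] -69.83780974020713
```

Call:
advance(offsets=[0,0.002,0.02,0,0,0,0.002,0.04,0,0,0,0.002,0.055,0,0,0,0.002,0.068,0,0,0,0.002,0.076,0,0,0,0.002,0.08,0,0,0,0.002,0.082,0,0,0,0.002,0.083,0,0,0,0.002,0.0835,0,0,0,0.002,0.0835,0,0])

```text
time_s: 6.38
tool_pos: [0.4858, 0.2414, 0.0127]
eef_rot: [0.985, 0.175, 0.001, -0.0]
ft_force: [0.5, 0.1, 0.4]
gripper_width: 0.378
grip_force: 30.0
```

Call:
advance(offsets=[0,0,0,0,0,0,0,0,0,0,0,0,0,0,0])

```text
time_s: 6.63
tool_pos: [0.4855, 0.2412, 0.0124]
eef_rot: [0.985, 0.174, 0.0, -0.0]
ft_force: [0.5, 0.3, -0.9]
gripper_width: 0.377
grip_force: 30.0
```

Call:
advance(offsets=[0,0,0.0005,0,0,0,0,0.0005,0,0.42,0,0,0.0005,0,0.5,0,0,0.0005,0,0.6,0,0,0.0005,0,0.7,0,0,0.0005,0,0.7,0,0,-0.01,0,0.7,0,0,-0.03,0,0.7,0,0,-0.06,0,0.7,0,0,-0.1,0,0.7])

```text
time_s: 7.47
tool_pos: [0.4833, 0.2401, 0.1114]
eef_rot: [0.985, 0.175, -0.003, 0.001]
ft_force: [0.6, -0.1, -0.5]
gripper_width: 0.696
grip_force: 0.0
```

Call:
advance(offsets=[0,0,-0.04,-0.12,0.7,0,0.04,-0.08,-0.24,0.7,0,0.08,-0.1,-0.36,0.7,0,0.12,-0.1,-0.48,0.7,0,0.16,-0.1,-0.6,0.7,0,0.2,-0.1,-0.72,0.7,0,0.24,-0.1,-0.84,0.7,0,0.28,-0.1,-0.96,0.7,0,0.32,-0.1,-1.08,0.7,0,0.34,-0.1,-1.2,0.7])

```text
time_s: 8.3
tool_pos: [0.5996, -0.0715, 0.2132]
eef_rot: [0.726, 0.688, 0.0, 0.0]
ft_force: [0.3, -0.5, 0.1]
gripper_width: 0.699
grip_force: 0.0
```

Call:
advance(offsets=[0,0,0,0,0.7,0,0,0,0,0.7,0,0,0,0,0.7,0,0,0,0,0.7])

```text
time_s: 8.63
tool_pos: [0.5991, -0.0679, 0.2124]
eef_rot: [0.727, 0.686, 0.0, -0.0]
ft_force: [-0.4, -0.1, -0.8]
gripper_width: 0.697
grip_force: 0.0
```

Run:
```python
from h import *
snap('wrist',4);snap('scene',4);print(status.state()["tool_pos"])
a=load('wrist',4)["image"];b=load('scene',4)["image"][215:315,280:410]
c=np.zeros((600,512,3),np.uint8);c[:384]=a;c[384:,:281]=cv2.resize(b,(281,216));cv2.imwrite("pics/v4.png",c)
```

```text
[ 0.59916816 -0.0678449   0.21247393]
```

View pics/v4.png

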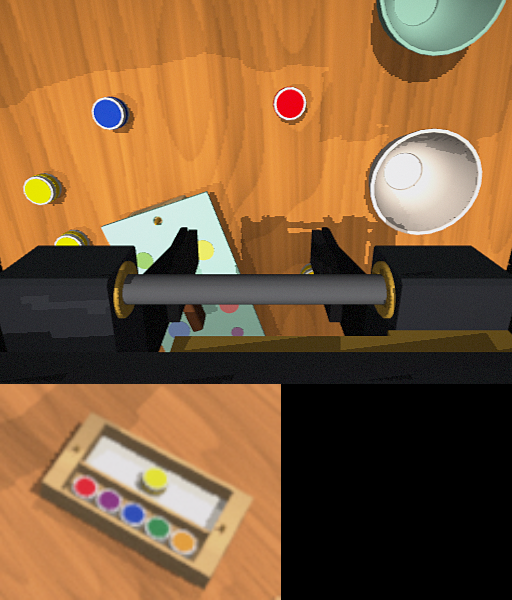

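The lower crop shows the yellow pan standing upright in the trough. The wrist view shows the cover's near hole and pin at about (157,220). I'll look straight down at both cover pins and the handle.

Call:
advance(offsets=[-0.03,-0.02,-0.01,0,0.7,-0.06,-0.04,-0.02,0,0.7,-0.09,-0.06,-0.03,0,0.7,-0.12,-0.075,-0.03,0,0.7,-0.147,-0.092,-0.03,0,0.7,-0.147,-0.092,-0.03,0,0.7,-0.147,-0.092,-0.03,0,0.7,-0.147,-0.092,-0.03,0,0.7,-0.147,-0.092,-0.03,0,0.7])

```text
time_s: 9.48
tool_pos: [0.4995, -0.209, 0.2421]
eef_rot: [0.727, 0.687, 0.0, -0.0]
ft_force: [0.2, -0.4, -0.5]
gripper_width: 0.698
grip_force: 0.0
```

```bash
python3 -c "
from h import *
snap('wrist',5)"
```

Call:
advance(offsets=[-0.04,0.01,0,0,0.7,-0.08,0.02,0,0,0.7,-0.12,0.03,0,0,0.7,-0.16,0.045,0,0,0.7,-0.187,0.051,0,0,0.7,-0.187,0.051,0,0,0.7,-0.187,0.051,0,0,0.7,-0.187,0.051,0,0,0.7,-0.187,0.051,0,0,0.7])

```text
time_s: 10.28
tool_pos: [0.5394, -0.3984, 0.242]
eef_rot: [0.727, 0.687, 0.001, -0.0]
ft_force: [0.0, 0.5, 0.5]
gripper_width: 0.703
grip_force: 0.0
```

```bash
python3 - <<'E'
from h import *
snap('wrist',6);snap('side',6)
c=np.zeros((600,800,3),np.uint8)
a,b=[load('wrist',i)["image"] for i in(5,6)]
c[:300,:400]=cv2.resize(a,(400,300));c[:300,400:]=cv2.resize(b,(400,300))
c[300:,:450]=cv2.resize(load('side',0)["image"][200:290,190:325],(450,300),interpolation=cv2.INTER_CUBIC)
cv2.imwrite("pics/v6.png",c)
E
```

```text
(no output)
```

View pics/v6.png

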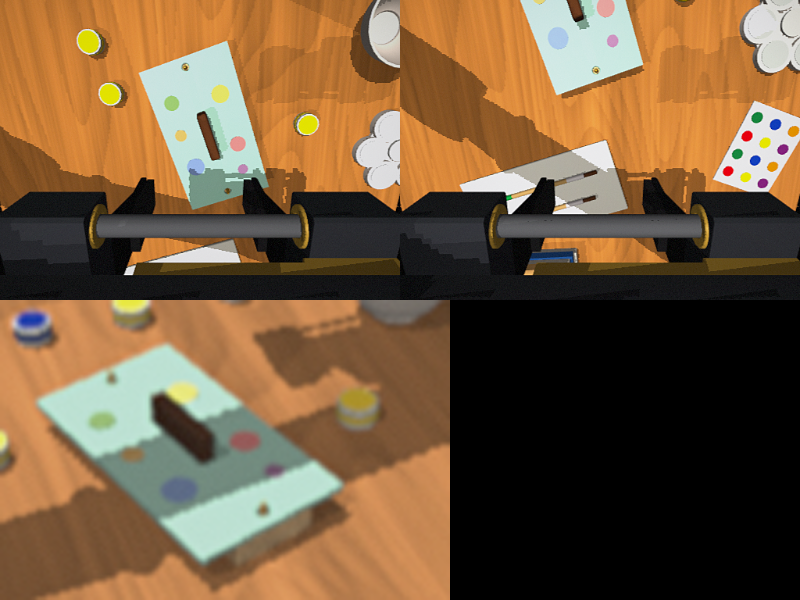

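In wrist view 5 the cover's pins are at (237,86) and (291,243), with the handle around (267,173). In wrist view 6 the far pin is at (250,90).

Run:
```python
from h import *
from scipy.spatial.transform import Rotation as Rr
W5,W6,W4,S=load('wrist',5),load('wrist',6),load('wrist',4),load('side',6)
def pin(f,u,v,h=6):
    g=cv2.cvtColor(f["image"],cv2.COLOR_BGR2HSV)[v-h:v+h+1,u-h:u+h+1]
    m=(g[...,1]>110); y,x=np.nonzero(m); return np.array((x.mean()+u-h,y.mean()+v-h)),int(m.sum())
a4=pin(W4,157,220);a5=pin(W5,237,86);b5=pin(W5,291,243);b6=pin(W6,250,90);print(a4,a5,b5,b6)
print("A",tri([(W4,a4[0]),(W5,a5[0])]),"B",tri([(W5,b5[0]),(W6,b6[0])]))
A=onz(W5,a5[0],.03);B=onz(W6,b6[0],.03);d=(A-B)[:2];L=np.hypot(*d);u=d/L;C=(A+B)[:2]/2;x=np.array([u[1],-u[0]])
yaw=np.arctan2(-u[0],u[1]);print(A,B,L,"yaw",np.degrees(yaw),"C",C)
# handle: dark mask, bounding quad
for n,f,roi in(("w5",W5,(225,130,300,215)),("side",S,(225,215,270,255))):
    x0,y0,x1,y1=roi;g=cv2.cvtColor(f["image"],cv2.COLOR_BGR2HSV)[y0:y1,x0:x1]
    m=((g[...,2]<110)&((g[...,0]<20)|(g[...,0]>170))).astype(np.uint8)
    k=max(cv2.findContours(m,0,2)[0],key=cv2.contourArea)
    print(n,cv2.contourArea(k),(cv2.approxPolyDP(k,2,True)[:,0]+[x0,y0]).tolist())
    for h in(.020,.025,.053): print(h,[proj(f,list(C+p*.007*x+q*.035*u)+[h]).round(0).tolist() for p,q in((1,1),(1,-1),(-1,-1),(-1,1))])
s=status.state();M=Rr.from_quat(s["eef_rot"]).as_matrix();print(s["tool_pos"],"tool y deg",np.degrees(np.arctan2(M[1,1],M[0,1])))
print("delta to hover .12",M.T@(np.array([*C,.12])-s["tool_pos"]))
```

```text
(array([157.38636364, 220.34090909]), 44) (array([236.95238095,  85.78571429]), 42) (array([290.91428571, 244.02857143]), 35) (array([250.36111111,  89.77777778]), 36)
A (array([ 0.48571965, -0.12368189,  0.02530654]), [[0.1, 0.1], [-0.1, -0.1]]) B (array([ 0.54027261, -0.318068  ,  0.0256352 ]), [[-0.0, 0.0], [0.0, -0.0]])
[ 0.48608836 -0.12383405  0.03      ] [ 0.54027357 -0.31807152  0.03      ] 0.20165374207824013 yaw 15.587173011916832 C [ 0.51318096 -0.22095279]
w5 688.5 [[259, 143], [252, 146], [252, 151], [271, 204], [276, 204], [281, 201], [264, 148]]
0.02 [[262.0, 140.0], [280.0, 194.0], [269.0, 198.0], [251.0, 144.0]]
0.025 [[262.0, 141.0], [280.0, 195.0], [269.0, 199.0], [251.0, 144.0]]
0.053 [[263.0, 144.0], [282.0, 203.0], [271.0, 207.0], [250.0, 149.0]]
side 123.0 [[236, 229], [237, 236], [252, 247], [252, 240]]
0.02 [[240.0, 236.0], [255.0, 249.0], [251.0, 251.0], [235.0, 238.0]]
0.025 [[240.0, 234.0], [255.0, 248.0], [251.0, 250.0], [235.0, 236.0]]
0.053 [[239.0, 226.0], [255.0, 239.0], [251.0, 241.0], [235.0, 228.0]]
[ 0.53916682 -0.39893301  0.24249283] tool y deg -3.2732048586696947
delta to hover .12 [ 0.1761266  -0.03620543  0.12257774]
```

Call:
advance(offsets=[0.035,-0.007,0.02,-0.1,0.7,0.07,-0.014,0.04,-0.2,0.7,0.105,-0.022,0.06,-0.3,0.7,0.14,-0.029,0.08,-0.329,0.7,0.176,-0.036,0.1,-0.329,0.7,0.176,-0.036,0.122,-0.329,0.7,0.176,-0.036,0.122,-0.329,0.7,0.176,-0.036,0.122,-0.329,0.7,0.176,-0.036,0.122,-0.329,0.7,0.176,-0.036,0.122,-0.329,0.7])

```text
time_s: 11.22
tool_pos: [0.5139, -0.2248, 0.122]
eef_rot: [0.607, 0.795, 0.0, 0.002]
ft_force: [0.5, -0.0, 0.4]
gripper_width: 0.698
grip_force: 0.0
```

Create d.py:
```python
import sys
from h import *
from scipy.spatial.transform import Rotation as Rr
s=status.state();M=Rr.from_quat(s["eef_rot"]).as_matrix();T=np.array(list(map(float,sys.argv[1:4])))
print(s["tool_pos"].round(4),"yaw",np.degrees(np.arctan2(M[1,1],M[0,1])).round(2),"delta",(M.T@(T-s["tool_pos"])).round(4),"tilt",M[2].round(3))
```

```bash
python3 d.py .5132 -.221 .029
```

```text
[ 0.5139 -0.2248  0.122 ] yaw 15.31 delta [0.0041 0.0001 0.093 ] tilt [-0.002  0.002 -1.   ]
```

Call:
advance(offsets=[0.003,0,0.03,0,0.7,0.003,0,0.06,0,0.7,0.003,0,0.075,0,0.7,0.003,0,0.085,0,0.7,0.003,0,0.09,0,0.7,0.003,0,0.092,0,0.7,0.003,0,0.092,0,0.7,0.003,0,0.092,0,0.7,0.003,0,0.092,0,0.7,0.003,0,0.092,0,0.7])

```text
time_s: 12.05
tool_pos: [0.5129, -0.2205, 0.0291]
eef_rot: [0.606, 0.796, 0.0, 0.001]
ft_force: [1.0, 0.3, -0.8]
gripper_width: 0.695
grip_force: 0.0
```

```bash
python3 d.py .5132 -.221 .029
```

```text
[ 0.5129 -0.2205  0.0291] yaw 15.42 delta [-0.0006  0.0002  0.0001] tilt [-0.001  0.002 -1.   ]
```

Call:
advance(offsets=[0,0,0,0,0,0,0,0,0,0,0,0,0,0,0,0,0,0,0,0,0,0,0,0,0,0,0,0,0,0,0,0,0,0,0,0,0,0,0,0])

```text
time_s: 12.72
tool_pos: [0.5122, -0.2202, 0.0281]
eef_rot: [0.606, 0.796, 0.0, 0.0]
ft_force: [0.0, 0.1, 0.2]
gripper_width: 0.178
grip_force: 0.0
```

```bash
python3 d.py .5132 -.221 .029
```

```text
[ 0.5122 -0.2202  0.0281] yaw 15.42 delta [-0.0011  0.0008 -0.0009] tilt [-0.  0. -1.]
```

Call:
advance(offsets=[0,0,0,0,0,0,0,0,0,0,0,0,0,0,0,0,0,-0.003,0,0,0,0,-0.008,0,0,0,0,-0.014,0,0,0,0,-0.022,0,0,0,0,-0.035,0,0,0,0,-0.06,0,0,0,0,-0.09,0,0])

```text
time_s: 13.55
tool_pos: [0.5106, -0.2197, 0.1179]
eef_rot: [0.606, 0.796, -0.001, -0.002]
ft_force: [-0.1, 0.1, -2.1]
gripper_width: 0.162
grip_force: 30.0
```

Call:
advance(offsets=[0,0,-0.01,0,0,0,0,-0.01,0,0,0,0,-0.01,0,0,0,0,-0.01,0,0])

```text
time_s: 13.88
tool_pos: [0.511, -0.2197, 0.1264]
eef_rot: [0.606, 0.796, -0.0, -0.001]
ft_force: [-0.7, 0.5, -2.9]
gripper_width: 0.157
grip_force: 30.0
```

```bash
python3 d.py .5118 .2503 .12
```

```text
[ 0.511  -0.2197  0.1264] yaw 15.41 delta [0.4529 0.1257 0.0069] tilt [ 0.002 -0.002 -1.   ]
```

Call:
advance(offsets=[0.02,0.0055,-0.01,0,0,0.055,0.015,-0.01,0,0,0.093,0.026,-0.01,0,0,0.132,0.0365,-0.01,0,0,0.17,0.047,-0.01,-0.02,0,0.209,0.058,-0.01,-0.04,0,0.247,0.0685,-0.01,-0.06,0,0.286,0.079,-0.01,-0.075,0,0.324,0.09,-0.01,-0.075,0,0.36,0.1,-0.01,-0.075,0])

```text
time_s: 14.72
tool_pos: [0.5112, 0.1554, 0.1361]
eef_rot: [0.575, 0.818, -0.001, -0.001]
ft_force: [0.3, -0.2, -3.1]
gripper_width: 0.16
grip_force: 30.0
```

Call:
advance(offsets=[0.03,0.006,0,0,0,0.06,0.013,0,0,0,0.08,0.018,0,0,0,0.09,0.02,0,0,0,0.09,0.02,0,0,0,0.09,0.02,0,0,0,0.09,0.02,0,0,0,0.09,0.02,0,0,0])

```text
time_s: 15.38
tool_pos: [0.5019, 0.2424, 0.1377]
eef_rot: [0.577, 0.817, -0.001, 0.0]
ft_force: [0.9, -0.8, -2.2]
gripper_width: 0.155
grip_force: 30.0
```

```bash
python3 d.py .5118 .2503 .12
```

```text
[0.5019 0.2424 0.1377] yaw 19.52 delta [0.0042 0.0119 0.0177] tilt [-0.001 -0.001 -1.   ]
```

Call:
advance(offsets=[0.003,0.005,0.01,-0.006,0,0.0055,0.0115,0.025,-0.006,0,0.0055,0.0115,0.04,-0.006,0,0.0055,0.0115,0.05,-0.006,0,0.0055,0.0115,0.058,-0.006,0,0.0055,0.0115,0.058,-0.006,0,0.0055,0.0115,0.058,-0.006,0,0.0055,0.0115,0.058,-0.006,0,0.0055,0.0115,0.058,-0.006,0,0.0055,0.0115,0.058,-0.006,0])

```text
time_s: 16.22
tool_pos: [0.5109, 0.2542, 0.081]
eef_rot: [0.573, 0.819, 0.001, 0.0]
ft_force: [0.5, -0.3, -2.6]
gripper_width: 0.158
grip_force: 30.0
```

```bash
python3 d.py .5114 .2515 .043
```

Run:
```python
from h import *
snap('wrist',7);snap('scene',7);snap('side',7)
c=np.zeros((600,800,3),np.uint8);w=load('wrist',7)["image"]
c[:384,:512]=w
c[384:,:300]=cv2.resize(load('scene',7)["image"][200:330,270:450],(300,216),interpolation=cv2.INTER_CUBIC)
c[384:,310:630]=cv2.resize(load('side',7)["image"][110:210,140:288],(320,216),interpolation=cv2.INTER_CUBIC)
cv2.imwrite("pics/v7.png",c)
```

```text
[0.5109 0.2542 0.081 ] yaw 20.05 delta [-0.0027 -0.0005  0.038 ] tilt [ 0.     0.002 -1.   ]
```

View pics/v7.png

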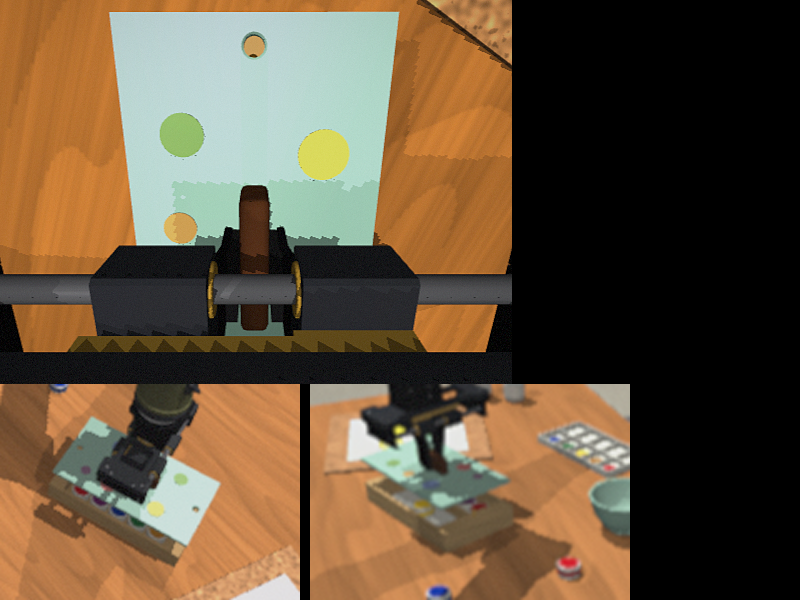

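Wrist view 7 shows the cover held level-looking with its far hole at (254,45). The box pin is just visible at the hole's lower edge, about (253,55).

Run:
```python
from h import *
W=load('wrist',7);im=W["image"];g=cv2.cvtColor(im,cv2.COLOR_BGR2HSV)
roi=g[25:65,234:274]; m=((roi[...,1]>90)|(roi[...,2]<130)).astype(np.uint8)
k=max(cv2.findContours(m,0,1)[0],key=cv2.contourArea);e=cv2.fitEllipse(k);hc=np.array(e[0])+[234,25];print("hole",hc,e[1])
gray=cv2.cvtColor(im,cv2.COLOR_BGR2GRAY)
cs=cv2.cornerSubPix(gray,np.float32([[[110,13]],[[398,12]]]),(5,5),(-1,-1),(3,30,.01))[:,0];print(cs)
for z in(.070,.074,.078,.082):
    a,b=[onz(W,c,z) for c in cs];print(z,np.linalg.norm(a-b),"yaw",np.degrees(np.arctan2(*(b-a)[1::-1])))
# pin at box: dark px
B=np.array([.4775,.3452]);H=onz(W,hc,.078)[:2];s=status.state()
u=np.array([-.3398,.9405]);x=np.array([u[1],-u[0]])
d=B-H;print("H",H,"err along x,y",d@x,d@u,s["tool_pos"],"hole rel tool",(H-s["tool_pos"][:2])@x,(H-s["tool_pos"][:2])@u)
for z in(.034,.048):print("pin proj",proj(W,[*B,z]))
# cover corners in scene / side at predicted z
f=load('scene',7);t=s["tool_pos"][:2]-.0013*u
for n in("scene","side"):
    f=load(n,7);print(n,[proj(f,[*(t+p*.065*x+q*.115*u),.078]).round(0).tolist() for p,q in((1,1),(1,-1),(-1,-1),(-1,1))])
    m=cv2.inRange(cv2.cvtColor(f["image"],cv2.COLOR_BGR2HSV),(65,20,60),(95,130,255))
    x0,y0,x1,y1=(280,200,430,330) if n=="scene" else (150,130,240,190)
    pts=np.argwhere(m[y0:y1,x0:x1])[:,::-1]+[x0,y0];hl=cv2.convexHull(pts.astype(np.int32));print(cv2.approxPolyDP(hl,4,True)[:,0].tolist())
```

```text
hole [253.58691597  45.09976959] (20.356775283813477, 23.1215877532959)
[[108.661705  11.63426 ]
 [398.6919    11.381166]]
0.07 0.13707694296110054 yaw 20.10454930052395
0.074 0.13392929072036422 yaw 20.10454930052395
0.078 0.13078163847962787 yaw 20.10454930052395
0.082 0.12763398623889152 yaw 20.104549300523953
H [0.47647411 0.3485402 ] err along x,y -0.00017015423420960936 -0.0034900532790986412 [0.51053725 0.25409824 0.08055577] hole rel tool 5.500178837278724e-05 0.10039731921702136
pin proj [253.2992814   60.79947211]
pin proj [253.27321281  58.76556222]
scene [[382.0, 297.0], [301.0, 251.0], [325.0, 219.0], [402.0, 259.0]]
[[400, 260], [380, 296], [351, 284], [303, 251], [326, 221]]
side [[194.0, 133.0], [233.0, 154.0], [201.0, 167.0], [164.0, 143.0]]
[[230, 154], [199, 167], [164, 144], [194, 133]]
```

Call:
advance(offsets=[0,0,0,0,0])

```text
time_s: 16.45
tool_pos: [0.5104, 0.254, 0.0804]
eef_rot: [0.573, 0.819, 0.0, 0.0]
ft_force: [0.5, 0.0, -1.6]
gripper_width: 0.156
grip_force: 30.0
```

```bash
python3 d.py .5114 .2515 .043
```

```text
[0.5104 0.254  0.0804] yaw 20.06 delta [-0.0027  0.      0.0374] tilt [-0.     0.001 -1.   ]
```

Call:
advance(offsets=[-0.002,0,0.004,0.003,0,-0.0033,0,0.01,0.003,0,-0.0033,0,0.016,0.003,0,-0.0033,0,0.02,0.003,0,-0.0033,0,0.022,0.003,0,-0.0033,0,0.022,0.003,0,-0.0033,0,0.022,0.003,0,-0.0033,0,0.022,0.003,0,-0.0033,0,0.022,0.003,0])

```text
time_s: 17.2
tool_pos: [0.5117, 0.2511, 0.0584]
eef_rot: [0.574, 0.819, 0.0, 0.0]
ft_force: [0.7, 0.0, -2.2]
gripper_width: 0.155
grip_force: 30.0
```

```bash
python3 d.py .5114 .2515 .043
```

Run:
```python
from h import *
snap('wrist',8);W=load('wrist',8);im=W["image"]
g=cv2.cvtColor(im,cv2.COLOR_BGR2HSV);roi=g[10:65,224:284]; m=((roi[...,1]>90)|(roi[...,2]<130)).astype(np.uint8)
k=max(cv2.findContours(m,0,1)[0],key=cv2.contourArea);e=cv2.fitEllipse(k);hc=np.array(e[0])+[224,10]
z=status.state()["tool_pos"][2]-.0025;H=onz(W,hc,z)[:2];u=np.array([-.3398,.9405]);x=np.array([u[1],-u[0]]);d=np.array([.4775,.3452])-H
print(hc,e[1],"err x,y",d@x,d@u,proj(W,[.4775,.3452,.048]),proj(W,[.4775,.3452,.034]))
v=int(hc[1]);cv2.imwrite("pics/v8.png",cv2.resize(im[max(0,v-30):v+30,220:290],None,fx=8,fy=8,interpolation=cv2.INTER_CUBIC))
```

```text
[0.5117 0.2511 0.0584] yaw 19.89 delta [ 0.0005 -0.0001  0.0154] tilt [ 0.     0.001 -1.   ]
[253.67720795  45.05877686] (20.314838409423828, 23.050764083862305) err x,y -0.00017760474671254433 -0.00019046827573754936 [253.32658722  47.54299589] [253.37884656  50.70546649]
```

View pics/v8.png

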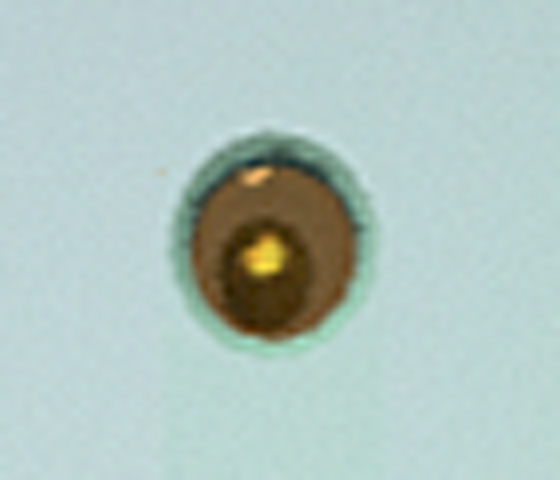

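The pin tip appears at (253.1,46.9) inside the hole centred at (253.7,45.1), as predicted for alignment. I'll lower gently.

Call:
advance(offsets=[0,0,0.003,0,0,0,0,0.006,0,0,0,0,0.009,0,0,0,0,0.011,0,0,0,0,0.013,0,0,0,0,0.014,0,0,0,0,0.015,0,0,0,0,0.015,0,0,0,0,0.015,0,0])

```text
time_s: 18.0
tool_pos: [0.5115, 0.2509, 0.0431]
eef_rot: [0.574, 0.819, 0.0, 0.0]
ft_force: [-0.2, 0.1, -2.3]
gripper_width: 0.159
grip_force: 30.0
```

Call:
advance(offsets=[0,0,0.0005,0,0,0,0,0.001,0,0,0,0,0.0015,0,0,0,0,0.0015,0,0,0,0,0.0015,0,0])

```text
time_s: 18.42
tool_pos: [0.5116, 0.2509, 0.0421]
eef_rot: [0.574, 0.819, 0.0, 0.0]
ft_force: [-1.5, -0.4, 2.4]
gripper_width: 0.161
grip_force: 30.0
```

```bash
python3 d.py .5118 .2503 .043
```

```text
[0.5116 0.2509 0.0421] yaw 19.88 delta [-0.0007 -0.     -0.0009] tilt [-0.  0. -1.]
```

Contact has come at the expected seated height, with the force reversing from -2.3 to +2.4 N. I'll release, back off and check.

Call:
advance(offsets=[0,0,0,0,0.2,0,0,0,0,0.3,0,0,0,0,0.4,0,0,0,0,0.5,0,0,0,0,0.6,0,0,-0.01,0,0.6,0,0,-0.04,0,0.6,0,0,-0.08,0,0.6,0,0,-0.12,0,0.6,-0.03,0,-0.15,0,0.6])

```text
time_s: 19.25
tool_pos: [0.5196, 0.2305, 0.1957]
eef_rot: [0.57, 0.821, 0.003, -0.001]
ft_force: [1.6, 1.7, 0.0]
gripper_width: 0.594
grip_force: 0.0
```

Call:
advance(offsets=[-0.04,0,-0.02,0,0.6,-0.08,0,-0.03,0,0.6,-0.1,0,-0.03,0,0.6,-0.1,0,-0.03,0,0.6,-0.1,0,-0.03,0,0.6,-0.1,0,-0.03,0,0.6,-0.1,0,-0.03,0,0.6])

```text
time_s: 19.83
tool_pos: [0.5547, 0.131, 0.221]
eef_rot: [0.573, 0.819, 0.0, -0.0]
ft_force: [-0.7, 1.4, -0.4]
gripper_width: 0.599
grip_force: 0.0
```

Run:
```python
from h import *
for n in("wrist","scene","side"): snap(n,9)
C=np.array([.5118,.2503]);u=np.array([-.3398,.9405]);x=np.array([u[1],-u[0]])
for n in("wrist","scene","side"):
    f=load(n,9);print(n,[proj(f,[*(C+p*.065*x+q*.115*u),.039]).round(0).tolist() for p,q in((1,1),(1,-1),(-1,-1),(-1,1))])
    x0,y0,x1,y1={"wrist":(60,0,450,230),"scene":(280,205,420,330),"side":(150,130,245,200)}[n]
    m=cv2.inRange(cv2.cvtColor(f["image"],cv2.COLOR_BGR2HSV),(65,15,60),(95,130,255))[y0:y1,x0:x1]
    _,l,s,_=cv2.connectedComponentsWithStats(m);m=l==1+s[1:,4].argmax()
    hl=cv2.convexHull((np.argwhere(m)[:,::-1]+[x0,y0]).astype(np.int32));print(cv2.approxPolyDP(hl,4,True)[:,0].tolist())
c=np.zeros((600,800,3),np.uint8);c[:300,:400]=cv2.resize(load('wrist',9)["image"],(400,300));c[:300,400:]=cv2.resize(load('scene',9)["image"],(400,300))
c[300:,:400]=cv2.resize(load('side',9)["image"],(400,300));c[300:,400:]=cv2.resize(load('side',9)["image"][125:200,145:245],(400,300),interpolation=cv2.INTER_CUBIC)
cv2.imwrite("pics/v9.png",c)
```

```text
wrist [[331.0, -107.0], [315.0, 157.0], [193.0, 157.0], [179.0, -108.0]]
[[324, 0], [315, 157], [194, 157], [186, 0]]
scene [[377.0, 303.0], [299.0, 258.0], [322.0, 226.0], [397.0, 266.0]]
[[396, 267], [376, 303], [300, 258], [323, 228]]
side [[196.0, 143.0], [234.0, 164.0], [202.0, 177.0], [166.0, 154.0]]
[[232, 165], [201, 178], [167, 154], [195, 144]]
```

View pics/v9.png

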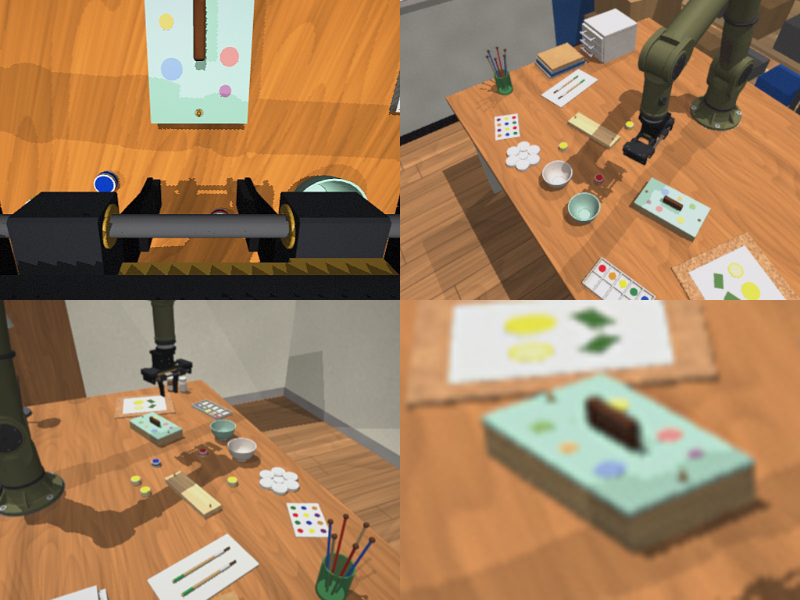

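The cover lies flat on the box with both pins through it. Its corners match the seated prediction to about 2 px in all three views, the gripper is clear, and the other objects are where they were.

```bash
python3 -c "
from rig import r
print(r.finish_job())"
```

```text
the job is handed in; nothing more can be done
None
```

The yellow pan stands upright in the trough, the cover is seated flat over both of the box's pins and released, and the job is handed in at about 20 s of the 56 s allowed; no verdict was returned.

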